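# Collect the empty vials and lock the collector

## Robot

A 7-joint arm with a two-finger parallel gripper is mounted at the origin on the work surface. World frame = base frame: x ahead of the robot, y to its left, z up, the work surface at z = 0. Lengths are in mm, angles in rad, forces in N, time in s.
With the tool pointing down it reaches from about 400 to 875 mm from the base axis. Payload 4.4 kg.
Tool frame: the origin (TCP) lies at the very end of the fingers, on their centre line; the grasp point (between the pads) lies 19 mm behind it; z points along the fingers, y is the direction in which the jaws open and shut (so a half turn about z gives the same grasp; the last joint's range is limited). The gripper opens to 85 mm and grips with 20 to 120 N. Pads are 22 mm wide; open, the fingers measure 114 mm over their backs; the gripper's body (76 mm by 85 mm) begins 54 mm behind the grasp point. The pads swing forward as they close: fully open they stand 13 mm farther back than shut.
Start: joints at [-1.173, 0.628, 0.038, 1.517, -0.027, 0.996, -0.02], TCP at [290.757, 581.359, 231.313] pointing down, gripper open.
Joint ranges: [-3.06, 3.06], [-0.37, 2.12], [-1.25, 1.32], [0.18, 2.47], [-1.1, 4.24], [0.23, 1.98], [-2.94, 2.94]. Speed limits (rad/s): [2.57, 2.57, 3.14, 3.14, 3.14, 3.14, 3.14].

## Interface

Orientations are given as [roll, pitch, yaw] about the fixed x, y, z axes, in that order (R = Rz(yaw) Ry(pitch) Rx(roll)).
In Python, from cell import ctrl gives the robot as it stands. The module is installed in compiled form; this text tells all that it offers.
- The arm moves only by the shell command python3 -m jog 'ROWS'. ROWS is text: rows parted by semicolons, each of 7 numbers parted by spaces: the shift along the tool's x, y, z in mm, then the turn, a rotation vector about the tool's x, y, z in degrees, then the opening, from -1 (shut) to 1 (fully open). In form: x y z wx wy wz claw; .... A call has 1 to 8 rows; each row is the pose to reach, as a shift and turn from the pose commanded when the call began, along the tool's axes at that moment; what a row does not reach only later rows make up. A row lasts 1/8 s, in which the tool goes at most 62.5 mm and 10.7 degrees, less where a joint would pass 70% of its speed; a pose out of reach is approached as far as the arm can. A call with a gripper value outside its range is refused whole. The fingers move at their own pace and stop on an object; the grip force is fixed at half the most. Time passes only in rows, so rows that repeat a pose let the fingers close. It gives the time, the measured TCP pose, the force and the opening at its end, in the units of the state.
- ctrl.read_state(): the state, without advancing time (a new reading comes with each control period).
- ctrl.get_image(name): name is "side" or "top" or "wrist"; returns a dict with "image" (384x512x3 uint8, red, green, blue), "z_map" (384x512 float32, mm along the optical axis (not along the pixel's ray), 0 where there is no reading), "vertical_fov" (degrees; the focal length in pixels is half the picture's height over the tangent of half this angle, whatever the lens; pixels are square), "cx", "cy" (the principal point, pixels), "extrinsics" (4x4, takes a point from world to camera coordinates); the wrist camera has in their place "hand_eye" (4x4, takes a point from camera to tool coordinates, whose origin is the TCP and whose axes are the flange's). Camera axes: x right, y down, z forward; pixel columns grow to the right and rows downward; lengths in mm; the calibration is good to about 2 mm. A picture is of the moment at which its call begins: read the wrist's pose just before it.
- ctrl.finish_job(): hands the job in, once; it reports no verdict.
The state is a dict: "clock": time; "qpos": joint angles; "qd": joint speeds; "tau": joint torques, N m; "eef_pos": TCP position; "tool_rot": TCP orientation; "force": force on the tool from outside, world axes, zero at the start; "torque": the same for the moment, N m; "width": finger opening in mm.
Only numpy, scipy, OpenCV 4.12 (cv2) and the standard library are available. Lean on these libraries where they do the work, as an engineer would, in place of code of your own. Each camera call takes 0.05 s, during which the arm holds its last target.

## Task

Feed the three slender empty vials one at a time through the neck of the amber collector jar, so that each drops right down inside. Then take the flat-bladed key from its stand, set its blade in the slot of the cam on the collector's deck and turn it clockwise about a quarter turn until the cover is fully over the mouth; turn the cover only with the key, which may be left in the slot. Do not knock over or shove the other things on the table.

Things in the scene. Friction and masses are not known exactly. Their poses are not given: they have to be found in the camera images.
- vial_a: Empty slender drug vial standing upright, 80 mm tall, 45 g: white round body 34 mm across up to 52 mm, a shoulder, and a round aluminium cap 26 mm across that is the top 16 mm. Origin: centre of its foot; z up along its axis. It stands in one of nine spots about 100 mm apart, in front of the robot and to its right, among the other things.
- vial_b: Empty slender drug vial standing upright, 90 mm tall, 45 g: white round body 34 mm across up to 62 mm, a shoulder, and a round aluminium cap 26 mm across that is the top 16 mm. Origin: centre of its foot; z up along its axis. It stands in one of nine spots about 100 mm apart, in front of the robot and to its right, among the other things.
- vial_c: Empty slender drug vial standing upright, 100 mm tall, 45 g: white round body 34 mm across up to 72 mm, a shoulder, and a round aluminium cap 26 mm across that is the top 16 mm. Origin: centre of its foot; z up along its axis. It stands in one of nine spots about 100 mm apart, in front of the robot and to its right, among the other things.
- vial_a_mid (a point): Point on that vial's axis, halfway up.
- vial_b_mid (a point): Point on that vial's axis, halfway up.
- vial_c_mid (a point): Point on that vial's axis, halfway up.
- mouth (a point): Centre of the round mouth of the collector's grey neck, in the plane of its rim, 225 mm above the table; 60 mm clear width, outside 70 mm. The neck rises 19 mm above the collector's flat white deck (190 mm square, top at 206 mm). The way down below the mouth is free until a sloping aluminium chute floor about 80 mm above the table, on which vials topple and slide aside into the jar.
- jar_axis (a point): Point on the table under the centre of the collector: a fixed amber see-through jar, 180 mm across and 200 mm tall, on a white 200 mm square foot, with the flat deck on top. Its y axis points towards the neck: the mouth lies 30 mm along +y of this point, the cam's pivot 50 mm along -y. Seen from above, the collector may be turned by up to 40 degrees either way.
- cover (a joint): Angle of the cover in rad: it turns about a vertical axis, clockwise seen from above as the value grows. 0 = open, wing 90 degrees away from the mouth; 1.571 = hard stop, wing exactly over the mouth (fully closed). Starts open, at 0.08 to 0.30; stays where it is left; friction about 0.08 N m. The wing is a flat aluminium disc 68 mm across on a short arm, its centre 80 mm from the pivot, at 228 to 233 mm above the table.
- cam_slot (a point): Middle of the floor of the slot in the steel cam head on the cover's pivot, 232 mm above the table. The slot is a straight groove 8 mm wide, open at both ends, 44 mm long, 20 mm deep with flared lips above that (20 mm wide at the top, at about 258 mm); the head is 44 by 36 mm. The key's 5 mm blade has about 0.1 rad of play in it. It turns with the cover: x axis along the slot (pointing away from the wing), z up. 80 mm from the mouth.
- key: Flat-bladed key, hanging upright in its stand, 102 mm long, 90 g. Origin: middle of the lower edge of the blade, z up along the key, 8 mm above the table at the start. From the bottom: steel blade 30 mm wide (along x), 5 mm thick (along y), 24 mm high; shank 12 mm across; grey flange 48 mm across from 50 to 56 mm; above it a grey block to hold, 36 mm (x) by 18 mm (y), 56 to 102 mm. The flange rests on the rim of the stand.
- key_stand: White upright square tube, 56 mm outside, 38 mm inside, 58 mm tall, fixed to the table in one of the nine spots. Origin: centre of its foot.
- flask: Bystander: grey bottle with a white cap, 54 mm across, 130 mm tall. Origin: centre of its foot.
- squat_pot: Bystander: squat white pot with an aluminium lid, 62 mm across, 60 mm tall; not a vial. Origin: centre of its foot.
- cup: Bystander: open white cup, 62 mm across at the rim, 75 mm tall. Origin: centre of its foot.
- tape_roll: Bystander: paper-coloured roll of tape lying flat, 66 mm across, 25 mm tall. Origin: centre of its underside.
- torch: Bystander: steel examination torch standing on its end, 28 mm across, head 32 mm, 110 mm tall. Origin: centre of its foot.
- mask: Bystander: fixed grey cone, 90 mm across, 85 mm tall, on the left. Origin: centre of its underside.

How it is judged:
By the outcome, as a careful person would: the job done as asked, in the order asked, and still so for the second after the job is handed in, with the robot touching nothing.
It also fails if it takes over 72 s, if anything falls off the work surface, if the arm or the gripper's body presses on something with over 40 N, if the wrist force passes 120 N, or if a joint passes its speed limit or range.

## Working session

There is one attempt and no reset: what is moved stays moved. The work goes in short steps, Python scripts to look and compute and a shell command to move; the robot and the scene stay as the last step left them, time stands still between calls to the robot, and variables do not carry over. Pictures are saved under pics/ and viewed, and the job is handed in when it is done.

```bash
mkdir -p pics; ls
cat > h.py <<'E'
import numpy as np, cv2
from cell import ctrl
from scipy.spatial.transform import Rotation as R
def cam(name):
    s=ctrl.read_state(); d=ctrl.get_image(name)
    im=d["image"]; f=im.shape[0]/2/np.tan(np.radians(d["vertical_fov"])/2)
    if name=="wrist":
        T=np.eye(4); T[:3,:3]=R.from_euler('xyz',s["tool_rot"]).as_matrix(); T[:3,3]=s["eef_pos"]
        M=T@np.array(d["hand_eye"])
    else: M=np.linalg.inv(np.array(d["extrinsics"]))
    return dict(im=im,z=d["z_map"],f=f,cx=d["cx"],cy=d["cy"],M=M)
def ray(c,u,v,z):
    d=c["M"][:3,:3]@np.array([(u-c["cx"])/c["f"],(v-c["cy"])/c["f"],1]); o=c["M"][:3,3]
    return o+d*(z-o[2])/d[2]
def cloud(c):
    h,w=c["z"].shape; v,u=np.mgrid[:h,:w]; z=c["z"]
    P=np.stack([(u-c["cx"])/c["f"]*z,(v-c["cy"])/c["f"]*z,z],-1)
    P=P@c["M"][:3,:3].T+c["M"][:3,3]; P[z<=0]=np.nan
    return P
def save(c,n): cv2.imwrite("pics/"+n+".png",c["im"][:,:,::-1])
E
python3 - <<'E'
from h import *
print(ctrl.read_state())
for n in("side","top","wrist"):
    c=cam(n); save(c,n+"0"); np.savez(n+"0.npz",**c); print(n,c["f"],c["cx"],c["cy"],c["M"].round(3).tolist(),(c["z"]>0).mean())
E
```

```text
pics
{'clock': 0.0, 'qpos': array([-1.17279513,  0.62932365,  0.03846283,  1.51834028, -0.02697103,
        0.99630692, -0.02002325]), 'qd': array([ 1.53453371e-03, -4.07101672e-04,  2.17374386e-03, -1.34956386e-03,
       -3.69022821e-05,  1.87950078e-03,  1.13781259e-03]), 'tau': array([-9.13573285e-05, -5.63406587e+01,  1.22595571e+00, -1.93447709e+01,
        1.09500729e-02,  1.06262232e-02, -6.85269271e-06]), 'eef_pos': array([290.49715334, 580.79140308, 230.41291788]), 'tool_rot': array([-3.13973386e+00,  5.94738029e-05,  2.67776777e+00]), 'force': array([-0.46387013,  0.38723868,  0.15613557]), 'torque': array([0.00987084, 0.01700021, 0.02981932]), 'width': 85.77212414354473}
side 413.1140899886343 251.77934639163738 191.70456765191267 [[0.967, -0.173, 0.186, 310.188], [-0.254, -0.685, 0.682, -683.166], [0.009, -0.707, -0.707, 901.55], [0.0, 0.0, 0.0, 1.0]] 0.9958750406901041
top 348.34717607739543 256.49529029296275 190.85361036066422 [[0.002, -0.983, 0.184, 356.666], [-1.0, -0.003, -0.004, 60.142], [0.004, -0.184, -0.983, 996.36], [0.0, 0.0, 0.0, 1.0]] 0.995880126953125
wrist 345.7612534908597 254.11328117775693 188.11214707043786 [[0.449, 0.849, 0.278, 219.343], [0.894, -0.426, -0.141, 616.728], [-0.001, 0.312, -0.95, 372.652], [0.0, 0.0, 0.0, 1.0]] 0.9959665934244791
```

View pics/side0.png

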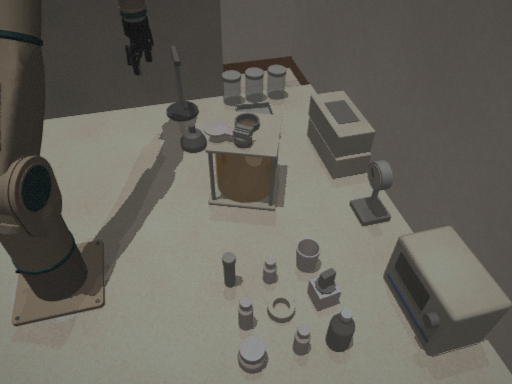

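View pics/top0.png

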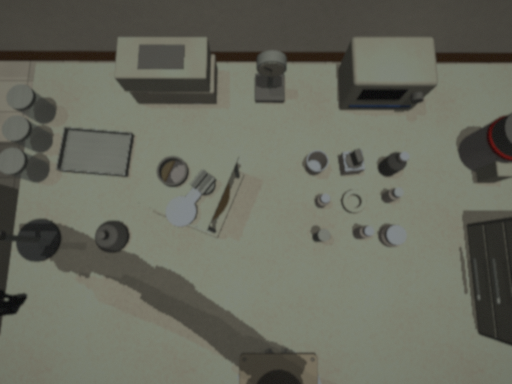

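Run:
```python
from h import *
c=np.load("top0.npz"); P=cloud(c)
a=cv2.resize(c["im"][130:260,140:280],None,fx=4,fy=4,interpolation=cv2.INTER_CUBIC)
b=cv2.resize(c["im"][130:260,290:430],None,fx=4,fy=4,interpolation=cv2.INTER_CUBIC)
cv2.imwrite("pics/topA.png",a[:,:,::-1]);cv2.imwrite("pics/topB.png",b[:,:,::-1])
s=np.load("side0.npz"); a=cv2.resize(s["im"][80:220,170:300],None,fx=4,fy=4,interpolation=cv2.INTER_CUBIC)
cv2.imwrite("pics/sideA.png",a[:,:,::-1])
for v in range(145,245,6): print(v,P[v,150:270:8,2].round(0).astype(int))
```

```text
145 [  5 207 209 209 208 206 209 206   2   0   0   1   3   2   5]
151 [  3 207 209 207 206 208 207 209 205 208   4   2   0   1   2]
157 [  0 209 226 228 207 209 209 208 209 211 207 205   2   2   1]
163 [210 205 203 109  99 208 206 209 208 211 207   6   1  -1   3]
169 [209 225 100 107  95 210 210 207 209 208 209  95   2   4   6]
175 [208 227  78 104  91 210 253 240 209 210 209  48   0   2   1]
181 [209 209 110  99 224 210 256 261 237 209  15  16   3   2  -1]
187 [207 207 206 207 206 207 237 254 219 208  11  13   3   3   1]
193 [209 206 208 207 209 235 235 227 207 208  12   1   1   4   2]
199 [208 207 208 236 236 235 211 205 209 135  17   1   0   4   2]
205 [210 209 208 235 231 233 209 205 210  87  12   0   1   0   1]
211 [  1  14 236 236 235 235 208 209 208  22   3   2   1   2   1]
217 [ -3   2  -1 234 236 237 207 209  34  15   2   0   3  -1   2]
223 [  1   1  -1 235 236 206 207 208  13  14   1   0  -1   3   0]
229 [  0   2  -1   6   1  -3  12 209  65   1   3   3   1   6   0]
235 [ 0 -1  3  2 -1  1  3 -3 15  0  4  4  1 -1  1]
241 [ 1  3  5 -1  2  2  3  3  2  3  3  2 -1 -1 -1]
```

View pics/topA.png

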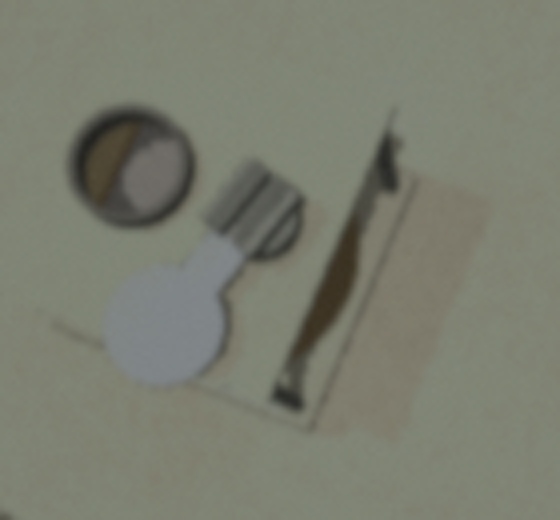

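View pics/topB.png

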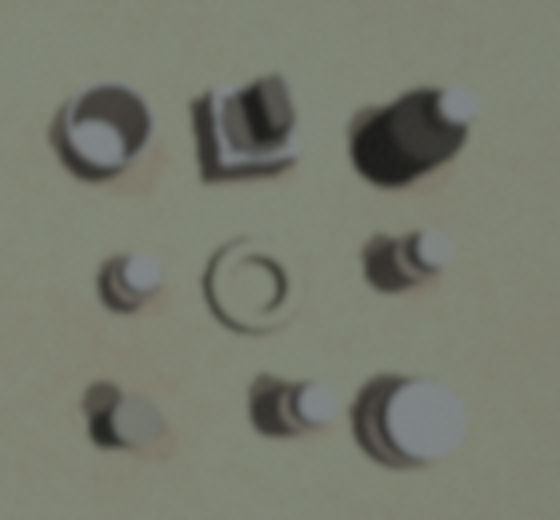

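View pics/sideA.png

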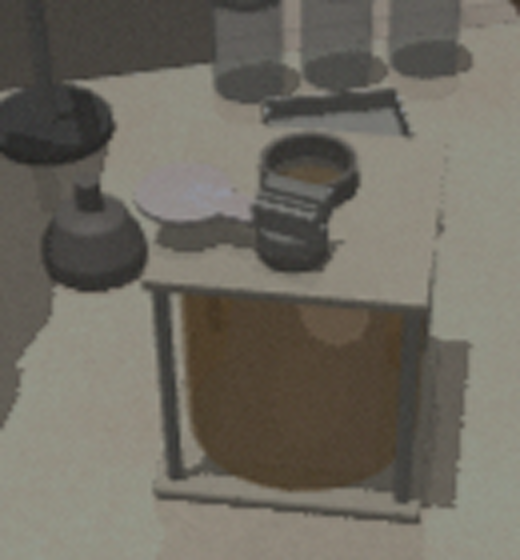

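```bash
cat > meas.py <<'E'
from h import *
def blobs(n,f,x0,x1,y0,y1,zmin,zmax=400):
    c=np.load(f); P=cloud(c)
    m=((P[...,2]>zmin)&(P[...,2]<zmax)&(P[...,0]>x0)&(P[...,0]<x1)&(P[...,1]>y0)&(P[...,1]<y1)).astype(np.uint8)
    k,l,st,ce=cv2.connectedComponentsWithStats(m)
    for i in range(1,k):
        if st[i,4]<12: continue
        q=P[l==i]; zt=np.percentile(q[:,2],90); t=q[q[:,2]>zt-8]
        print(n,"px",ce[i].round(0),st[i,4],"ztop",zt.round(1),"xy mid",((t[:,:2].max(0)+t[:,:2].min(0))/2).round(1),"ext",np.ptp(t[:,:2],axis=0).round(0))
E
python3 - <<'E'
from meas import *
for f in("top0.npz","side0.npz"):
    blobs(f,f,250,620,-420,-50,12)
for f in("top0.npz","side0.npz"):
    c=np.load(f);P=cloud(c)
    box=(P[...,0]>350)&(P[...,0]<600)&(P[...,1]>50)&(P[...,1]<400)
    for nm,a,b in(("rim",217,229.5),("wing",229.5,238),("head",250,263)):
        m=(box&(P[...,2]>a)&(P[...,2]<b)).astype(np.uint8)
        k,l,st,ce=cv2.connectedComponentsWithStats(m)
        for i in range(1,k):
            if st[i,4]<25: continue
            q=P[l==i].astype(np.float32)
            print(f,nm,st[i,4],ce[i].round(),"minEncl",np.round(cv2.minEnclosingCircle(q[:,:2])[0],1),round(cv2.minEnclosingCircle(q[:,:2])[1],1),"rect",cv2.minAreaRect(q[:,:2]), q[:,2].mean())
E
```

```text
top0.npz px [394. 164.] 446 ztop 130.9 xy mid [ 610.2 -323.9] ext [19. 26.]
top0.npz px [353. 165.] 364 ztop 110.6 xy mid [ 611.  -213.3] ext [18. 22.]
top0.npz px [316. 167.] 157 ztop 77.7 xy mid [ 601.9 -108.4] ext [34. 60.]
top0.npz px [392. 194.] 233 ztop 92.8 xy mid [ 525.8 -318.1] ext [24. 24.]
top0.npz px [353. 201.] 314 ztop 28.7 xy mid [ 513.6 -217.9] ext [64. 64.]
top0.npz px [322. 200.] 163 ztop 83.2 xy mid [ 511.  -126.5] ext [25. 26.]
top0.npz px [363. 232.] 224 ztop 103.0 xy mid [ 422.1 -230.3] ext [23. 24.]
top0.npz px [392. 235.] 506 ztop 64.1 xy mid [ 415.8 -317.2] ext [53. 55.]
top0.npz px [321. 235.] 174 ztop 113.5 xy mid [ 411.  -113.6] ext [28. 30.]
side0.npz px [303. 255.] 383 ztop 73.9 xy mid [ 601.2 -108.7] ext [38. 63.]
side0.npz px [229. 267.] 368 ztop 111.1 xy mid [ 410.3 -114.1] ext [31. 32.]
side0.npz px [269. 269.] 293 ztop 80.2 xy mid [ 508.6 -126.7] ext [25. 25.]
side0.npz px [319. 289.] 585 ztop 106.1 xy mid [ 610.2 -215. ] ext [19. 21.]
side0.npz px [281. 307.] 457 ztop 26.9 xy mid [ 511.  -217.3] ext [66. 69.]
side0.npz px [245. 313.] 408 ztop 100.5 xy mid [ 421.2 -232.2] ext [24. 26.]
side0.npz px [339. 330.] 799 ztop 129.1 xy mid [ 609.5 -324.2] ext [21. 25.]
side0.npz px [301. 339.] 391 ztop 90.6 xy mid [ 524.5 -318.8] ext [25. 25.]
side0.npz px [251. 354.] 833 ztop 61.5 xy mid [ 414.  -317.4] ext [54. 54.]Traceback (most recent call last):
  File "<stdin>", line 13, in <module>
cv2.error: OpenCV(4.12.0) /io/opencv/modules/imgproc/src/shapedescr.cpp:201: error: (-215:Assertion failed) count >= 0 && (depth == CV_32F || depth == CV_32S) in function 'minEnclosingCircle'
```

Run:
```python
from meas import *
for f in("top0.npz","side0.npz"):
    c=np.load(f);P=cloud(c)
    box=(P[...,0]>350)&(P[...,0]<600)&(P[...,1]>50)&(P[...,1]<400)
    for nm,a,b in(("rim",215,229.5),("wing",229.5,240),("head",248,263)):
        m=(box&(P[...,2]>a)&(P[...,2]<b)).astype(np.uint8)
        k,l,st,ce=cv2.connectedComponentsWithStats(m)
        for i in range(1,k):
            if st[i,4]<25: continue
            q=np.ascontiguousarray(P[l==i][:,:2],dtype=np.float32)
            print(f,nm,st[i,4],ce[i].round(),"minEncl",cv2.minEnclosingCircle(q),"rect",cv2.minAreaRect(q), P[l==i][:,2].mean())
# top image: mouth interior by depth hole, in plane 225
c=np.load("top0.npz");P=cloud(c)
m=((P[...,2]<190)).astype(np.uint8); m[:, :155]=0;m[:,187:]=0;m[:155]=0;m[188:]=0
k,l,st,ce=cv2.connectedComponentsWithStats(m);print(st,ce)
i=1+st[1:,4].argmax(); pts=np.argwhere(l==i)[:,::-1].astype(np.float32)
(u,v),r=cv2.minEnclosingCircle(pts); print(u,v,r,ray(c,u,v,215),ray(c,u,v,225))
# key block top region
m=(P[...,2]>95)&(P[...,0]>560)&(P[...,0]<640)&(P[...,1]>-260)&(P[...,1]<-180)
print("block",cv2.minAreaRect(np.ascontiguousarray(P[m][:,:2],dtype=np.float32)),m.sum())
c=np.load("side0.npz");P=cloud(c)
m=(P[...,2]>95)&(P[...,0]>560)&(P[...,0]<640)&(P[...,1]>-260)&(P[...,1]<-180)
print("block side",cv2.minAreaRect(np.ascontiguousarray(P[m][:,:2],dtype=np.float32)),m.sum())
```

```text
top0.npz rim 277 [171. 170.] minEncl ((548.9288940429688, 250.67018127441406), 35.14726257324219) rect ((548.1609497070312, 250.23342895507812), (68.41814422607422, 68.39044952392578), 89.47997283935547) 224.51394670250863
top0.npz wing 909 [183. 207.] minEncl ((484.34222412109375, 205.3082275390625), 68.1075439453125) rect ((474.4538269042969, 199.2513427734375), (67.17049407958984, 131.85537719726562), 36.43785095214844) 234.61451592169553
top0.npz wing 45 [210. 187.] minEncl ((509.6117248535156, 161.349609375), 18.180381774902344) rect ((507.7962646484375, 159.0837860107422), (6.737233638763428, 36.351341247558594), 51.29692840576172) 234.4079124314691
top0.npz head 136 [198. 178.] minEncl ((525.0789184570312, 185.01898193359375), 22.341821670532227) rect ((525.6382446289062, 185.54005432128906), (15.251468658447266, 44.07558822631836), 50.981414794921875) 255.34724001530572
top0.npz head 144 [206. 184.] minEncl ((512.2595825195312, 167.84201049804688), 22.55116081237793) rect ((512.3644409179688, 168.2393035888672), (15.645560264587402, 43.82587814331055), 52.19316482543945) 255.
[... 683 characters left out ...]
side0.npz head 154 [242. 129.] minEncl ((517.43798828125, 176.37908935546875), 26.277986526489258) rect ((516.669189453125, 175.0014190673828), (36.560848236083984, 44.08551025390625), 55.2320442199707) 252.98306217575237
[[     0      0    512    384 196193]
 [   162    161     23     22    415]] [[255.67467239 191.54255249]
 [172.92289157 171.38313253]]
173.0 171.5 12.500100135803223 [548.09363173 249.81341243 215.        ] [545.6436981  247.38596424 225.        ]
block ((620.2634887695312, -211.91128540039062), (35.113059997558594, 18.79178237915039), 16.259878158569336) 114
block side ((619.3220825195312, -213.0629425048828), (37.13440704345703, 19.20897102355957), 13.77558708190918) 153
```

```bash
cat >> h.py <<'E'
def to(*goals):
    s=ctrl.read_state(); r=R.from_euler('xyz',s["tool_rot"]); p=np.array(s["eef_pos"])
    print("clk",round(s["clock"],2),"pos",p.round(1),"rpy",np.degrees(s["tool_rot"]).round(1),"F",np.round(s["force"],1),"T",np.round(s["torque"],2),"w",round(s["width"],1),"q",np.round(s["qpos"],2))
    for g in goals:
        d=r.inv().apply(np.array(g[:3])-p); w=(r.inv()*R.from_euler('xyz',[180,0,g[3]],degrees=True)).as_rotvec(degrees=True)
        print(g,"->",d.round(1),w.round(1),"rows",round(max(np.linalg.norm(d)/62.5,np.linalg.norm(w)/10.7),1))
E
python3 -c "
from h import *
to((290,581,360,153.4),(400,227,360,110),(510,-126.5,350,41))"
```

```text
clk 0.15 pos [290.5 580.9 230.6] rpy [-179.9    0.   153.4] F [ 0.7  0.5 -0. ] T [0.02 0.02 0.03] w 85.3 q [-1.17  0.63  0.04  1.52 -0.03  1.   -0.02]
(290, 581, 360, 153.4) -> [   0.5   -0.4 -129.4] [-0.1  0.   0. ] rows 2.1
(400, 227, 360, 110) -> [-256.2 -267.8 -129. ] [-0.1  0.  43.4] rows 6.3
(510, -126.5, 350, 41) -> [-512.7 -534.7 -118.6] [-1.000e-01  1.000e-01  1.124e+02] rows 12.0
```

```bash
python3 -m jog '0 0 -62 0 0 0 1; -20 -20 -122 0 0 8 1; -64 -67 -130 0 0 18 1; -107 -111 -130 0 0 28 1; -150 -156 -130 0 0 38 1; -193 -201 -130 0 0 48 0.6; -236 -246 -130 0 0 58 0.5; -279 -291 -130 0 0 68 0.5'; python3 -c "
from h import *
to((510,-126.5,350,41),(510,-126.5,200,41))"
```

```text
clock: 1.15
eef_pos: [409.6, 196.6, 361.4]
tool_rot: [3.141, -0.001, 1.485]
force: [1.5, -0.4, -0.5]
width: 64.1
clk 1.15 pos [409.6 196.6 361.4] rpy [180.   -0.   85.1] F [ 1.5 -0.4 -0.5] T [ 0.05 -0.07 -0.08] w 64.1 q [-0.86  0.22  0.43  1.85 -0.1   1.1  -0.47]
(510, -126.5, 350, 41) -> [-313.4  127.6   11.3] [ 0.  -0.  44.1] rows 5.4
(510, -126.5, 200, 41) -> [-313.5  127.5  161.3] [ 0.  -0.  44.1] rows 6.0
```

```bash
python3 -m jog '-48 20 0 0 0 7 0.4; -100 40 5 0 0 15 0.4; -150 61 20 0 0 23 0.4; -200 81 60 0 0 31 0.4; -250 102 110 0 0 38 0.4; -290 118 150 0 0 44 0.4; -313 127.5 161 0 0 44 0.4; -313 127.5 161 0 0 44 0.4'; python3 -c "
from h import *
c=cam('wrist');save(c,'w1');np.savez('w1.npz',**c)
to((510,-126.5,28,41))
from meas import blobs
blobs('w','w1.npz',300,720,-430,0,12)"
```

```text
clock: 2.15
eef_pos: [510.6, -126.5, 198.7]
tool_rot: [-3.141, 0.003, 0.718]
force: [-0.7, 1.4, 1.0]
width: 59.9
clk 2.2 pos [ 510.9 -124.4  199.5] rpy [-1.799e+02  1.000e-01  4.130e+01] F [-0.3  0.9  0.2] T [-0.02  0.02  0.02] w 59.9 q [-0.2   0.56  0.59  1.91 -0.42  0.8  -0.24]
(510, -126.5, 28, 41) -> [ -1.7   1.2 171.5] [-0.1  0.1  0.3] rows 2.7
w px [336.  56.] 4076 ztop 75.0 xy mid [ 614.8 -108.6] ext [62. 61.]
w px [417. 140.] 6614 ztop 109.5 xy mid [ 619.4 -211.4] ext [37. 25.]
w px [253. 170.] 1579 ztop 80.1 xy mid [ 510.3 -125.9] ext [26. 26.]
w px [267. 324.] 39472 ztop 276.7 xy mid [ 519.5 -119.1] ext [85. 97.]
w px [480. 225.] 4296 ztop 91.2 xy mid [ 605.8 -318.3] ext [37. 41.]
w px [275. 309.] 2458 ztop 99.6 xy mid [ 421.6 -230.7] ext [27. 26.]
```

View pics/w1.png

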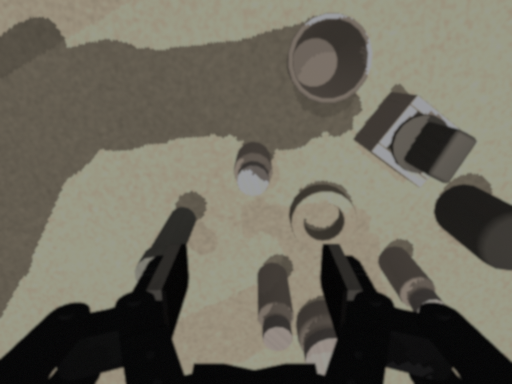

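```bash
python3 -m jog '0 0 62 0 0 0 0.4; 0 0 120 0 0 0 0.4; 0 0 155 0 0 0 0.4; 0 0 169 0 0 0 0.4; 0 0 169 0 0 0 -0.5; 0 0 169 0 0 0 -0.5; 0 0 169 0 0 0 -0.5; 0 0 169 0 0 0 -0.5'; python3 -c "
from h import *
to((510,-126.5,345,41),(548.3,250.4,345,41),(548.3,250.4,242,41))"
```

```text
clock: 3.2
eef_pos: [512.7, -123.6, 32.8]
tool_rot: [3.14, -0.002, 0.723]
force: [-0.4, 2.0, 7.0]
width: 31.8
clk 3.2 pos [ 512.7 -123.6   32.8] rpy [ 1.799e+02 -1.000e-01  4.140e+01] F [-0.4  2.   7. ] T [0.11 0.08 0.03] w 31.8 q [-0.05  0.8   0.35  2.01 -0.64  0.43 -0.05]
(510, -126.5, 345, 41) -> [  -3.3    1.  -312.2] [ 0.1 -0.1  0.4] rows 5.0
(548.3, 250.4, 345, 41) -> [ 274.8 -256.2 -312.2] [ 0.1 -0.1  0.4] rows 7.8
(548.3, 250.4, 242, 41) -> [ 274.6 -256.4 -209.2] [ 0.1 -0.1  0.4] rows 6.9
```

```bash
python3 -m jog '0 0 -40 0 0 0 -0.5; 0 0 -102 0 0 0 -0.5; 2 -2 -164 0 0 0 -0.5; 40 -37 -210 0 0 0 -0.5; 80 -75 -243 0 0 0 -0.5; 122 -114 -270 0 0 0 -0.5; 164 -153 -290 0 0 0 -0.5; 207 -193 -305 0 0 0 -0.5'; python3 -m jog '40 -38 -7 0 0 0 -0.5; 60 -56 -7 0 0 0 -0.5; 68 -63 -7 0 0 0 -0.5; 68 -63 -7 0 0 0 -0.5'; python3 -c "
from h import *
c=cam('wrist');save(c,'w2');np.savez('w2.npz',**c)
to((548.3,250.4,240,41))"
```

```text
clock: 4.2
eef_pos: [538.5, 154.6, 336.8]
tool_rot: [3.141, -0.002, 0.723]
force: [1.0, -0.5, -0.6]
width: 32.0
clock: 4.7
eef_pos: [547.7, 244.5, 341.9]
tool_rot: [3.141, 0.001, 0.723]
force: [-0.0, 0.1, -0.6]
width: 32.2
clk 4.75 pos [547.8 243.4 342.1] rpy [180.    0.   41.3] F [ 0.5 -0.   0.3] T [-0.13 -0.01 -0.03] w 31.7 q [-0.88  0.53  0.69  1.52 -0.35  1.22 -0.98]
(548.3, 250.4, 240, 41) -> [  5.1  -5.  102.1] [0.  0.  0.3] rows 1.6
```

View pics/w2.png

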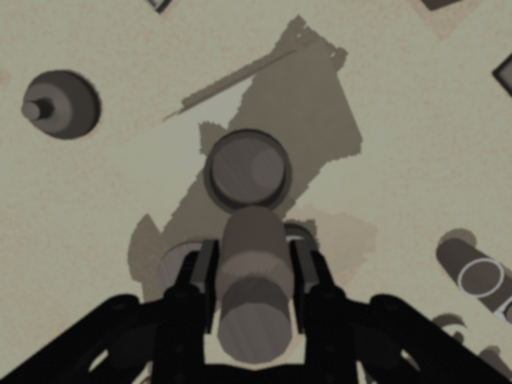

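Run:
```python
from h import *
c=np.load("w2.npz");P=cloud(c)
m=(P[...,2]>216)&(P[...,2]<228); m[:120]=0; m[222:]=0; m[:,:190]=0; m[:,305:]=0
q=np.ascontiguousarray(P[m][:,:2],dtype=np.float32); print(m.sum(),cv2.minEnclosingCircle(q))
(x,y),(a,b),t=cv2.fitEllipse(cv2.findContours(m.astype(np.uint8),cv2.RETR_EXTERNAL,cv2.CHAIN_APPROX_NONE)[0][0]); print(x,y,a,b)
# inner hole
m=(P[...,2]<190); m[:120]=0; m[222:]=0; m[:,:200]=0; m[:,300:]=0
k,l,st,ce=cv2.connectedComponentsWithStats(m.astype(np.uint8)); print(st[:5])
# vial gripped
g=np.isfinite(P[...,2]); g[:, :222]=0; g[:,290:]=0; g[:205]=0; g[360:]=0
for v in range(205,360,15):
    print(v, np.round(P[v,255],1))
```

```text
1746 ((547.803466796875, 251.29415893554688), 35.173828125)
247.4385528564453 173.21214294433594 79.42510223388672 83.68311309814453
[[     0      0    512    384 193162]
 [   213    139     71     63   3446]]
205 [530.2 227.8 211.4]
220 [558.1 253.  330. ]
235 [558.1 253.  346.5]
250 [558.1 253.1 360.3]
265 [555.2 250.6 365.3]
280 [554.7 250.2 374.8]
295 [554.6 250.1 383.6]
310 [552.9 248.6 388.5]
325 [548.2 244.5 388.2]
340 [543.9 240.8 388.7]
355 [539.6 237.  389.4]
```

```bash
python3 -m jog '8.4 -5.1 0 0 0 0 -0.5; 8.4 -5.1 25 0 0 0 -0.5; 8.4 -5.1 60 0 0 0 -0.5; 8.4 -5.1 90 0 0 0 -0.5; 8.4 -5.1 108 0 0 0 -0.5; 8.4 -5.1 108 0 0 0 -0.5; 8.4 -5.1 108 0 0 0 0.2; 8.4 -5.1 108 0 0 0 0.2'; python3 -m jog '0 0 0 0 0 0 0.2; 0 0 -10 0 0 0 0.2'; python3 -c "
from h import *
c=cam('wrist');save(c,'w3');np.savez('w3.npz',**c)
c=cam('side');save(c,'s3')
to((421.5,-231,250,41))"
```

```text
clock: 5.75
eef_pos: [551.6, 254.7, 235.3]
tool_rot: [3.141, -0.002, 0.723]
force: [0.4, 0.6, -0.3]
width: 51.4
clock: 6.0
eef_pos: [550.3, 254.6, 244.0]
tool_rot: [-3.141, 0.001, 0.723]
force: [0.3, -0.7, 0.1]
width: 51.0
clk 6.1 pos [551.7 254.7 245.5] rpy [ 1.80e+02 -1.00e-01  4.14e+01] F [ 0.8 -0.9  0.2] T [-0.03 -0.07  0.02] w 51.3 q [-0.86  0.62  0.64  1.64 -0.42  1.02 -0.93]
(421.5, -231, 250, 41) -> [-419.   278.    -5.3] [ 0.  -0.1  0.4] rows 8.0
```

View pics/w3.png

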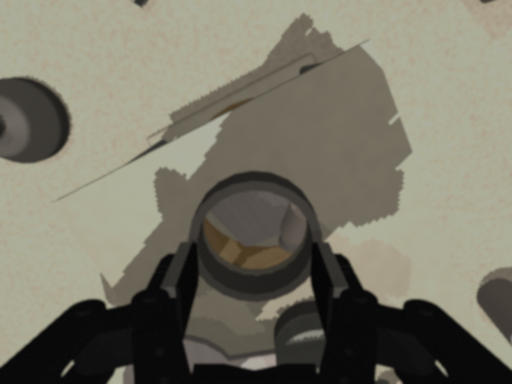

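View pics/s3.png

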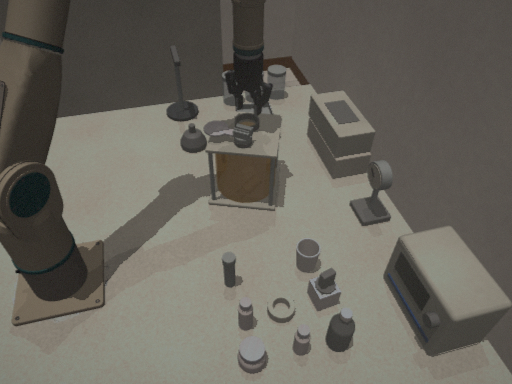

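```bash
python3 -m jog '0 0 -40 0 0 0 0.4; -20 13 -65 0 0 0 0.4; -70 47 -65 0 0 0 0.4; -121 80 -65 0 0 0 0.4; -172 114 -65 0 0 0 0.4; -223 148 -55 0 0 0 0.4; -274 182 -30 0 0 0 0.4; -325 216 0 0 0 0 0.4'; python3 -m jog '-50 33 20 0 0 0 0.4; -83 55 40 0 0 0 0.4; -94 62 45 0 0 0 0.4; -94 62 45 0 0 0 0.4'; python3 -c "
from h import *
c=cam('wrist');save(c,'w4');np.savez('w4.npz',**c)
to((421.5,-231,48,41))
from meas import blobs
blobs('w','w4.npz',300,500,-290,-160,12,150)"
```

```text
clock: 7.1
eef_pos: [452.2, -116.0, 248.2]
tool_rot: [3.14, -0.002, 0.723]
force: [1.0, -0.9, -0.6]
width: 59.9
clock: 7.6
eef_pos: [422.7, -223.1, 203.2]
tool_rot: [-3.141, -0.0, 0.722]
force: [-0.5, 0.2, -0.6]
width: 60.0
clk 7.65 pos [ 423.3 -222.1  203.3] rpy [-1.80e+02 -1.00e-01  4.15e+01] F [ 0.6  0.4 -0.1] T [-0.02  0.02 -0.  ] w 59.9 q [-0.02  0.5   0.64  2.03 -0.43  0.75  0.04]
(421.5, -231, 48, 41) -> [ -7.5   5.5 155.3] [-0.  -0.1  0.5] rows 2.5
w px [298. 105.] 980 ztop 25.6 xy mid [ 489.5 -217.9] ext [21. 60.]
w px [260. 180.] 1936 ztop 100.1 xy mid [ 421.8 -230.9] ext [26. 25.]
w px [298. 211.] 295 ztop 33.8 xy mid [ 414.3 -287.9] ext [29.  4.]
w px [302. 225.] 48 ztop 58.9 xy mid [ 414.3 -289.6] ext [8. 1.]
```

```bash
python3 -m jog '-7.3 5.5 30 0 0 0 0.4; -7.3 5.5 90 0 0 0 0.4; -7.3 5.5 135 0 0 0 0.4; -7.3 5.5 153 0 0 0 0.4; -7.3 5.5 153 0 0 0 0.4; -7.3 5.5 153 0 0 0 -0.5; -7.3 5.5 153 0 0 0 -0.5; -7.3 5.5 153 0 0 0 -0.5'; python3 -m jog '0 0 0 0 0 0 -0.5; 0 0 -45 0 0 0 -0.5'; python3 -c "
from h import *
to((421.5,-231,345,41),(548,251,365,41))"
```

```text
clock: 8.65
eef_pos: [421.9, -231.6, 51.4]
tool_rot: [3.14, -0.002, 0.724]
force: [-0.6, 1.8, 7.1]
width: 32.4
clock: 8.9
eef_pos: [419.9, -230.9, 94.5]
tool_rot: [-3.138, 0.001, 0.723]
force: [1.3, -0.1, -0.5]
width: 32.2
clk 8.9 pos [ 419.9 -230.9   94.5] rpy [-1.798e+02  1.000e-01  4.140e+01] F [ 1.3 -0.1 -0.5] T [-0.03 -0.04 -0.01] w 32.2 q [ 0.13  0.67  0.46  2.11 -0.61  0.5   0.22]
(421.5, -231, 345, 41) -> [ 9.000e-01  2.000e-01 -2.505e+02] [-0.2  0.1  0.4] rows 4.0
(548, 251, 365, 41) -> [ 414.7 -277.5 -269.8] [-0.2  0.1  0.4] rows 9.1
```

```bash
python3 -m jog '0 0 -55 0 0 0 -0.5; 4 -3 -115 0 0 0 -0.5; 35 -24 -165 0 0 0 -0.5; 80 -54 -205 0 0 0 -0.5; 129 -86 -232 0 0 0 -0.5; 179 -120 -250 0 0 0 -0.5; 230 -154 -260 0 0 0 -0.5; 281 -188 -262 0 0 0 -0.5'; python3 -m jog '51 -34 0 0 0 0 -0.5; 97 -65 0 0 0 0 -0.5; 125 -84 0 0 0 0 -0.5; 132 -88 0 0 0 0 -0.5; 132 -88 0 0 0 0 -0.5'; python3 -c "
from h import *
c=cam('wrist');save(c,'w5');np.savez('w5.npz',**c)
to((548,251,234,41))
P=cloud(c)
for v in range(215,360,15): print(v, np.round(P[v,255],1))
"
```

```text
clock: 9.9
eef_pos: [506.2, 91.8, 358.6]
tool_rot: [3.141, -0.003, 0.723]
force: [0.4, -0.2, 0.4]
width: 32.0
clock: 10.52
eef_pos: [546.3, 242.1, 357.0]
tool_rot: [3.141, 0.001, 0.722]
force: [0.2, -0.1, -0.5]
width: 32.3
clk 10.57 pos [546.4 241.1 357.2] rpy [180.    0.   41.3] F [-0.2 -0.9  0.4] T [-0.01  0.04 -0.  ] w 32.1 q [-0.9   0.52  0.72  1.5  -0.35  1.25 -0.98]
(548, 251, 234, 41) -> [  7.8  -6.4 123.2] [0.  0.  0.3] rows 2.0
215 [559.1 252.6 346.4]
230 [559.2 252.8 363.5]
245 [558.8 252.6 376.6]
260 [556.3 250.4 382.4]
275 [556.  250.2 392.3]
290 [556.1 250.3 401.4]
305 [554.  248.5 405.6]
320 [549.1 244.1 404.5]
335 [544.9 240.4 405. ]
350 [539.8 236.  404.5]
```

View pics/w5.png

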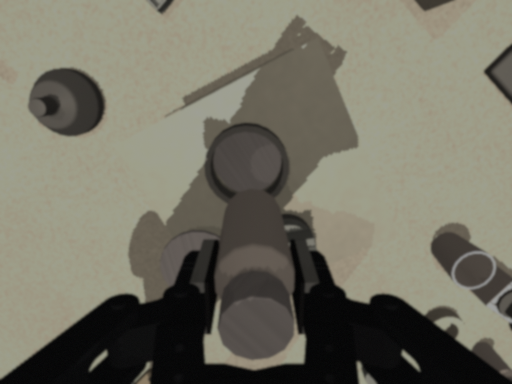

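```bash
python3 -m jog '6.5 -5 0 0 0 0 -0.5; 6.5 -5 30 0 0 0 -0.5; 6.5 -5 70 0 0 0 -0.5; 6.5 -5 105 0 0 0 -0.5; 6.5 -5 122 0 0 0 -0.5; 6.5 -5 122 0 0 0 -0.5; 6.5 -5 122 0 0 0 0.2; 6.5 -5 122 0 0 0 0.2'; python3 -m jog '0 0 0 0 0 0 0.2; 0 0 -10 0 0 0 0.2'; python3 -c "
from h import *
c=cam('wrist');save(c,'w6');np.savez('w6.npz',**c)
to((525,-318.5,250,0))"
```

```text
clock: 11.58
eef_pos: [549.0, 251.3, 236.3]
tool_rot: [3.141, -0.003, 0.723]
force: [-0.4, 0.2, -0.5]
width: 51.2
clock: 11.82
eef_pos: [547.7, 251.1, 244.9]
tool_rot: [-3.141, 0.001, 0.723]
force: [0.9, -0.2, 1.5]
width: 51.4
clk 11.88 pos [548.8 251.3 246.7] rpy [ 1.80e+02 -1.00e-01  4.14e+01] F [0.8 0.6 0.6] T [-0.04 -0.06 -0.02] w 51.5 q [-0.87  0.62  0.66  1.65 -0.43  1.02 -0.92]
(525, -318.5, 250, 0) -> [-394.9  411.5   -3.9] [-0.  -0.1 41.4] rows 9.1
```

View pics/w6.png

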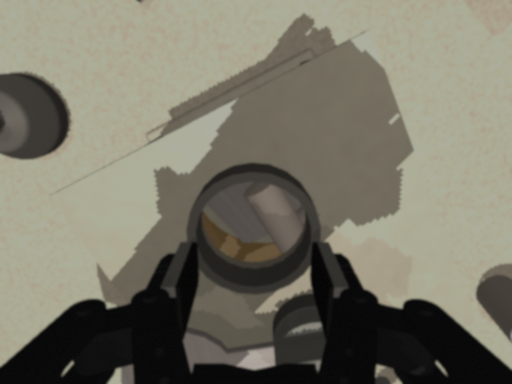

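```bash
python3 -m jog '0 0 -40 0 0 0 0.4; -15 16 -65 0 0 5 0.4; -55 58 -65 0 0 10 0.4; -97 101 -65 0 0 15 0.4; -140 145 -65 0 0 20 0.4; -182 190 -55 0 0 25 0.4; -225 234 -30 0 0 30 0.4; -268 279 0 0 0 35 0.4'; python3 -c "
from h import *
to((525,-318.5,250,0),(525,-318.5,205,0))"
```

```text
clock: 12.88
eef_pos: [532.6, -127.8, 249.7]
tool_rot: [3.141, -0.003, 0.11]
force: [1.0, 0.9, -0.0]
width: 59.5
clk 12.88 pos [ 532.6 -127.8  249.7] rpy [180.   -0.2   6.3] F [ 1.   0.9 -0. ] T [-0.   -0.02  0.01] w 59.5 q [-0.34  0.58  0.82  1.8  -0.51  0.98 -0.77]
(525, -318.5, 250, 0) -> [-28.4 188.7  -0.3] [ 0.  -0.2  6.3] rows 3.1
(525, -318.5, 205, 0) -> [-28.5 188.7  44.7] [ 0.  -0.2  6.3] rows 3.1
```

```bash
python3 -m jog '-9 57 5 0 0 3 0.4; -18 117 20 0 0 6 0.4; -25 162 35 0 0 6 0.4; -28 181 45 0 0 6 0.4; -28 181 45 0 0 6 0.4; -28 181 45 0 0 6 0.4'; python3 -c "
from h import *
c=cam('wrist');save(c,'w7');np.savez('w7.npz',**c)
to((525,-318.5,40,0))
from meas import blobs
blobs('w','w7.npz',460,700,-380,-270,12,150)"
```

```text
clock: 13.62
eef_pos: [525.2, -307.7, 204.8]
tool_rot: [-3.141, -0.001, 0.009]
force: [0.6, 0.6, -0.5]
width: 59.9
clk 13.68 pos [ 525.4 -307.4  204.8] rpy [-1.8e+02 -1.0e-01  5.0e-01] F [-1.  -0.2  0.4] T [0.01 0.03 0.04] w 59.7 q [ 0.04  0.71  0.77  1.68 -0.58  0.99 -0.55]
(525, -318.5, 40, 0) -> [ -0.7  11.2 164.8] [-0.  -0.1  0.5] rows 2.6
w px [277.  65.] 4324 ztop 130.0 xy mid [ 612.1 -323.5] ext [25. 25.]
w px [267. 171.] 1685 ztop 90.1 xy mid [ 525.4 -318.4] ext [25. 25.]
```

View pics/w7.png

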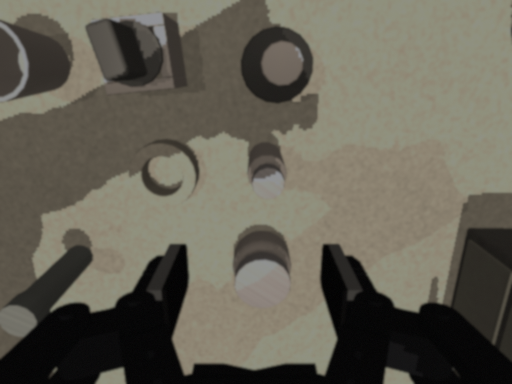

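```bash
python3 -m jog '-0.5 10.5 30 0 0 0 0.4; -0.5 11 90 0 0 0 0.4; -0.5 11 145 0 0 0 0.4; -0.5 11 164 0 0 0 0.4; -0.5 11 164 0 0 0 0.4; -0.5 11 164 0 0 0 -0.5; -0.5 11 164 0 0 0 -0.5; -0.5 11 164 0 0 0 -0.5'; python3 -m jog '0 0 0 0 0 0 -0.5; 0 0 -45 0 0 0 -0.5'; python3 -c "
from h import *
to((548,251,360,41))"
```

```text
clock: 14.68
eef_pos: [525.6, -320.7, 42.8]
tool_rot: [3.14, -0.004, 0.008]
force: [-0.1, 1.4, 5.0]
width: 32.2
clock: 14.92
eef_pos: [523.2, -318.6, 84.8]
tool_rot: [-3.139, 0.003, 0.008]
force: [0.4, -1.1, 1.4]
width: 32.1
clk 14.93 pos [ 523.2 -318.6   84.8] rpy [-179.8    0.2    0.4] F [ 0.4 -1.1  1.4] T [-0.06 -0.05 -0.01] w 32.1 q [ 0.13  0.86  0.65  1.75 -0.71  0.78 -0.43]
(548, 251, 360, 41) -> [  28.3 -570.1 -273.8] [ -0.2   0.1 -40.6] rows 10.1
```

```bash
python3 -m jog '0 0 -55 0 0 0 -0.5; 0 -5 -115 0 0 -2 -0.5; 2 -45 -160 0 0 -7 -0.5; 5 -95 -195 0 0 -12 -0.5; 8 -148 -225 0 0 -18 -0.5; 11 -205 -250 0 0 -24 -0.5; 14 -265 -265 0 0 -30 -0.5; 17 -327 -270 0 0 -36 -0.5'; python3 -c "
from h import *
to((548,251,360,41))"
```

```text
clock: 15.92
eef_pos: [539.1, 8.4, 358.0]
tool_rot: [3.14, -0.004, 0.638]
force: [-0.1, 0.2, 0.4]
width: 32.4
clk 15.93 pos [539.1   8.4 358. ] rpy [179.9  -0.3  36.6] F [-0.1  0.2  0.4] T [ 0.01 -0.11 -0.01] w 32.4 q [-0.57  0.42  0.75  1.66 -0.31  1.18 -0.68]
(548, 251, 360, 41) -> [ 151.7 -189.6   -1.7] [ 0.1 -0.2 -4.4] rows 3.9
```

```bash
python3 -m jog '38 -47 0 0 0 -4 -0.5; 77 -96 0 0 0 -4 -0.5; 115 -144 0 0 0 -4 -0.5; 138 -173 0 0 0 -4 -0.5; 146 -182 0 0 0 -4 -0.5; 146 -182 0 0 0 -4 -0.5'; python3 -c "
from h import *
c=cam('wrist');save(c,'w8');np.savez('w8.npz',**c)
to((548,251,234,41))
P=cloud(c)
for v in range(215,360,15): print(v, np.round(P[v,255],1))
"
```

```text
clock: 16.68
eef_pos: [548.2, 239.6, 355.9]
tool_rot: [3.141, -0.0, 0.705]
force: [0.1, -0.8, 0.2]
width: 31.9
clk 16.73 pos [548.4 238.2 356. ] rpy [179.9  -0.   40.3] F [-0.  -0.8 -0.2] T [ 0.   -0.03  0.01] w 32.2 q [-0.88  0.52  0.7   1.5  -0.34  1.25 -1.  ]
(548, 251, 234, 41) -> [  8.  -10.2 122. ] [ 0.1 -0.  -0.7] rows 2.0
215 [560.6 249.4 343.5]
230 [560.7 249.6 361. ]
245 [560.4 249.4 374.4]
260 [557.2 246.7 378.8]
275 [557.4 246.9 389.9]
290 [557.7 247.2 399.6]
305 [555.5 245.3 403.6]
320 [550.4 241.  402.5]
335 [546.5 237.7 403.7]
350 [542.3 234.2 404.4]
```

View pics/w8.png

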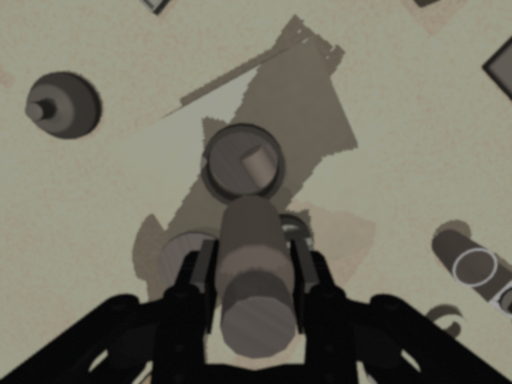

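Run:
```python
from h import *
for n in("w6","w8"):
    c=np.load(n+".npz"); im=c["im"]; a=cv2.resize(im[110:300,170:340],None,fx=3,fy=3,interpolation=cv2.INTER_CUBIC); a=np.clip(a.astype(float)*1.8,0,255).astype(np.uint8)
    cv2.imwrite("pics/z"+n+".png",a[:,:,::-1])
c=np.load("w8.npz");P=cloud(c)
for v in range(135,190,6): print(v,P[v,214:284:6,2].round(0))
print(P[165,260],P[152,248],P[182,268])
```

```text
135 [206. 225. 226.  91.  88.  85.  84. 226. 226. 225. 205. 206.]
141 [225.  88.  87.  87.  83.  81.  76.  74.  72. 225. 223. 205.]
147 [ 88.  85.  82.  81.  78.  75.  72.  82.  92.  64. 226. 217.]
153 [ 82.  80.  79.  75.  72.  77.  91. 103.  98.  58.  57. 225.]
159 [ 78.  75.  72.  70.  68. 100. 103. 106. 101.  94.  49. 224.]
165 [ 72.  70.  68.  64.  62.  99. 103. 104. 101. 100.  89. 225.]
171 [ 66.  63.  62.  60.  56.  53. 100. 103. 104. 100.  95. 224.]
177 [199.  59.  57.  54.  51.  46.  91. 101. 101. 101. 203. 224.]
183 [213.  11.  50.  48.  44.  40.  37.  96. 100. 101. 219. 223.]
189 [224. 210. 198.  40.  37.  35.  32.  28. 200. 214. 224. 206.]
[537.44455881 220.62808565 102.39524536] [537.09716272 239.15366937  84.37038831] [527.63816677 199.56109082 101.86447019]
```

View pics/zw8.png

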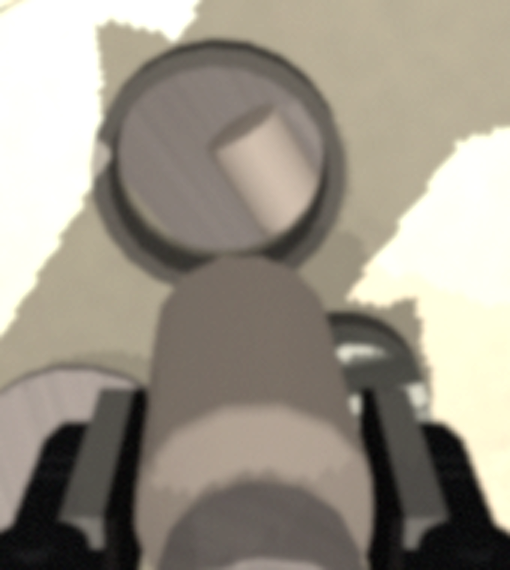

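View pics/zw6.png

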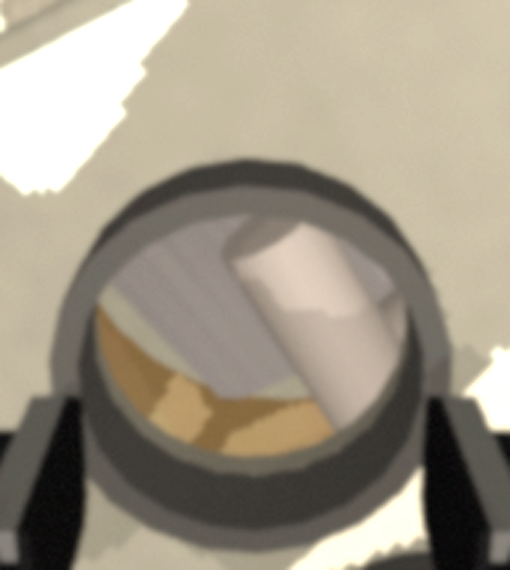

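```bash
python3 -m jog '9.8 -10 0 0 0 0 -0.5; 9.8 -10 30 0 0 0 -0.5; 9.8 -10 70 0 0 0 -0.5; 9.8 -10 105 0 0 0 -0.5; 9.8 -10 121 0 0 0 -0.5; 9.8 -10 121 0 0 0 -0.5; 9.8 -10 121 0 0 0 0.2; 9.8 -10 121 0 0 0 0.2'; python3 -m jog '0 0 0 0 0 0 0.2; 0 0 -10 0 0 0 0.2; 0 0 -50 0 0 0 0.2;0 0 -70 0 0 0 0.2'; python3 -c "
from h import *
c=cam('wrist');save(c,'w9');np.savez('w9.npz',**c)
s=cam('side');save(s,'s9')
to((619.8,-212.5,250,15))
P=cloud(c)
im=np.clip(c['im'].astype(float)*1.6,0,255).astype(np.uint8)[100:330,150:380]
cv2.imwrite('pics/zw9.png',cv2.resize(im,None,fx=2.5,fy=2.5)[:,:,::-1])
im=np.clip(s['im'].astype(float)*1.6,0,255).astype(np.uint8)[80:220,170:300]
cv2.imwrite('pics/zs9.png',cv2.resize(im,None,fx=4,fy=4)[:,:,::-1])
"
```

```text
clock: 17.73
eef_pos: [550.0, 254.5, 235.8]
tool_rot: [3.141, -0.003, 0.705]
force: [1.2, 0.5, -0.3]
width: 50.8
clock: 18.23
eef_pos: [550.1, 254.2, 307.1]
tool_rot: [3.14, -0.003, 0.705]
force: [0.6, -1.1, 0.1]
width: 51.1
clk 18.32 pos [550.8 254.5 307.5] rpy [179.9  -0.3  40.4] F [ 0.8 -0.5 -0.6] T [0.01 0.03 0.01] w 51.0 q [-0.88  0.56  0.67  1.56 -0.38  1.14 -0.99]
(619.8, -212.5, 250, 15) -> [-250.5  400.2   56.7] [ 0.  -0.3 25.4] rows 7.6
```

View pics/zw9.png

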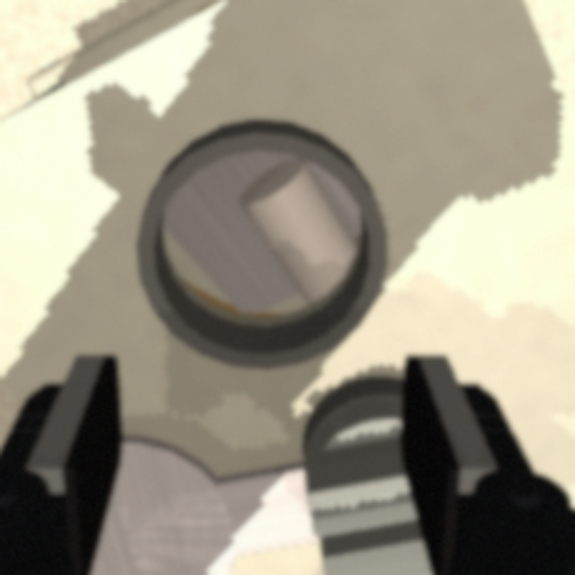

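View pics/zs9.png

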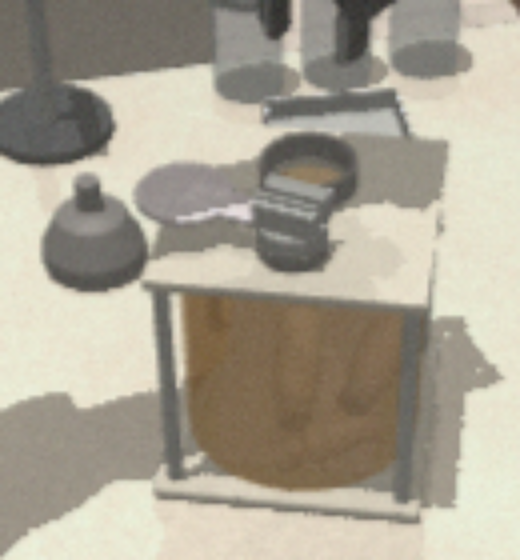

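```bash
python3 -m jog '-20 32 0 0 0 4 0.2; -52 82 0 0 0 9 0.2; -84 133 0 0 0 14 0.2; -116 185 0 0 0 19 0.2; -148 237 0 0 0 24 0.2; -180 288 20 0 0 25.4 0.2; -211 338 50 0 0 25.4 0.2; -236 377 70 0 0 25.4 0.2'; python3 -m jog '-14 23 7 0 0 0 0.2; -14 23 7 0 0 0 0.2; -14 23 7 0 0 0 0.2; -14 23 7 0 0 0 0.2'; python3 -c "
from h import *
c=cam('wrist');save(c,'w10');np.savez('w10.npz',**c)
to((619.8,-212.5,70,15))
P=cloud(c)
for a,b,n in((99,114,'block'),(60,72,'flange'),(50,60,'standrim')):
    m=(P[...,2]>a)&(P[...,2]<b)&(P[...,0]>570)&(P[...,0]<670)&(P[...,1]>-260)&(P[...,1]<-165)
    q=np.ascontiguousarray(P[m][:,:2],dtype=np.float32); print(n,m.sum(),cv2.minAreaRect(q),cv2.minEnclosingCircle(q))
"
```

```text
clock: 19.32
eef_pos: [613.3, -187.4, 232.4]
tool_rot: [-3.141, 0.001, 0.262]
force: [0.7, 0.3, -1.0]
width: 51.4
clock: 19.82
eef_pos: [607.2, -209.6, 227.5]
tool_rot: [-3.141, -0.001, 0.265]
force: [-0.9, -0.5, -0.9]
width: 51.1
clk 19.88 pos [ 607.1 -209.8  227.5] rpy [-180.    -0.    15.2] F [-1.  -0.6 -0.4] T [ 0.   -0.    0.04] w 51.4 q [-0.1   0.72  0.7   1.56 -0.51  1.06 -0.57]
(619.8, -212.5, 70, 15) -> [ 11.4   6.1 157.5] [-0.  -0.   0.2] rows 2.5
block 1040 ((619.7123413085938, -212.3132781982422), (36.7790412902832, 17.829071044921875), 16.071359634399414) ((619.706298828125, -212.0691680908203), 19.1606388092041)
flange 1191 ((618.3270874023438, -211.96743774414062), (47.03135681152344, 50.92465591430664), 89.33454895019531) ((613.4935302734375, -211.11956787109375), 30.684492111206055)
standrim 1421 ((619.9566650390625, -212.35960388183594), (56.26392364501953, 56.09306335449219), 5.867637634277344) ((620.1925659179688, -212.24411010742188), 38.786643981933594)
```

View pics/w10.png

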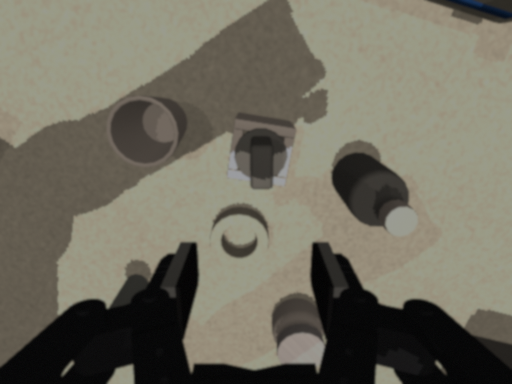

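```bash
python3 -m jog '11.5 5.9 0 0 0 -0.9 0.2; 11.5 5.9 40 0 0 -0.9 0.2; 11.5 5.9 80 0 0 -0.9 0.2; 11.5 5.9 80 0 0 -0.9 0.2'; python3 -c "
from h import *
to((619.7,-212.3,71,16))"
```

```text
clock: 20.38
eef_pos: [617.4, -211.9, 144.6]
tool_rot: [-3.137, 0.005, 0.279]
force: [0.3, 0.3, 0.5]
width: 51.1
clk 20.38 pos [ 617.4 -211.9  144.6] rpy [-179.8    0.3   16. ] F [0.3 0.3 0.5] T [0.01 0.02 0.05] w 51.1 q [-0.06  0.82  0.64  1.6  -0.58  0.93 -0.51]
(619.7, -212.3, 71, 16) -> [ 2.4  1.4 73.6] [-0.2  0.3  0. ] rows 1.2
```

```bash
python3 -m jog '1.5 0.7 25 0 0 0 0.2; 1.5 0.7 50 0 0 0 0.2; 1.5 0.7 68 0 0 0 0.2; 1.5 0.7 74 0 0 0 0.2; 1.5 0.7 74 0 0 0 0.2; 1.5 0.7 74 0 0 0 -0.9; 1.5 0.7 74 0 0 0 -0.9; 1.5 0.7 74 0 0 0 -0.9'; python3 -m jog '0 0 0 0 0 0 -0.9; 0 0 0 0 0 0 -0.9';python3 -c "
from h import *
to((619.7,-212.3,71,16))"
```

```text
clock: 21.38
eef_pos: [621.2, -214.7, 74.2]
tool_rot: [3.141, -0.001, 0.278]
force: [-1.6, 1.0, 4.8]
width: 17.3
clock: 21.62
eef_pos: [621.1, -214.6, 74.2]
tool_rot: [3.141, -0.001, 0.278]
force: [0.1, 0.3, 5.7]
width: 17.7
clk 21.62 pos [ 621.1 -214.6   74.2] rpy [ 1.80e+02 -1.00e-01  1.59e+01] F [0.1 0.3 5.7] T [ 0.24  0.13 -0.03] w 17.7 q [-0.03  0.9   0.58  1.63 -0.64  0.8  -0.46]
(619.7, -212.3, 71, 16) -> [-0.8 -2.6  3.2] [ 0.  -0.1 -0.1] rows 0.1
```

```bash
python3 -m jog '0 0 -15 0 0 0 -0.9; 0 0 -40 0 0 0 -0.9; 0 0 -80 0 0 0 -0.9; 0 0 -130 0 0 0 -0.9; 0 0 -180 0 0 0 -0.9; 0 0 -230 0 0 -6 -0.9; 0 0 -270 0 0 -14 -0.9; 0 -20 -290 0 0 -24 -0.9'; python3 -c "
from h import *
to((518.5,176.3,360,130))"
```

```text
clock: 22.62
eef_pos: [614.9, -198.0, 366.6]
tool_rot: [3.137, -0.0, 0.699]
force: [-0.3, 0.5, -1.1]
width: 17.5
clk 22.62 pos [ 614.9 -198.   366.6] rpy [179.7  -0.   40. ] F [-0.3  0.5 -1.1] T [ 0.04 -0.03 -0.05] w 17.5 q [-0.09  0.58  0.65  1.35 -0.35  1.32 -0.31]
(518.5, 176.3, 360, 130) -> [ 166.9 -348.6    5. ] [  0.2   0.2 -90. ] rows 8.4
```

```bash
python3 -c "
from h import *
to((553,148,360,120),(553,148,360,141.5))"; python3 -m jog '18 -39 0 0 0 -10 -0.9; 40 -80 0 0 0 -20 -0.9; 62 -122 0 0 0 -30 -0.9; 84 -164 0 0 0 -40 -0.9; 106 -206 0 0 0 -50 -0.9; 128 -248 0 0 0 -60 -0.9; 150 -285 0 0 0 -70 -0.9; 165 -298 0 0 0 -80 -0.9'; python3 -c "
from h import *
to((553,148,360,141.5))"
```

```text
clk 22.62 pos [ 614.9 -198.   366.6] rpy [179.7  -0.   40. ] F [-0.3  0.5 -1.1] T [ 0.04 -0.03 -0.05] w 17.5 q [-0.09  0.58  0.65  1.35 -0.35  1.32 -0.31]
(553, 148, 360, 120) -> [ 175.1 -304.8    5.2] [  0.3   0.2 -80. ] rows 7.5
(553, 148, 360, 141.5) -> [ 175.1 -304.8    5.2] [   0.2    0.2 -101.5] rows 9.5
clock: 23.62
eef_pos: [549.2, 142.0, 363.9]
tool_rot: [3.141, -0.001, 2.102]
force: [0.2, -0.2, -0.8]
width: 17.5
clk 23.62 pos [549.2 142.  363.9] rpy [ 1.800e+02 -1.000e-01  1.205e+02] F [ 0.2 -0.2 -0.8] T [-0.06 -0.03 -0.  ] w 17.5 q [-0.49  0.4   0.28  1.56 -0.12  1.2   0.35]
(553, 148, 360, 141.5) -> [3.2 6.4 3.9] [  0.   -0.1 -21. ] rows 2.0
```

```bash
python3 -m jog '3 4 4 0 0 -10 -0.9; 3 4 4 0 0 -20.5 -0.9; 3 4 4 0 0 -20.5 -0.9; 3 4 4 0 0 -20.5 -0.9; 3 4 4 0 0 -20.5 -0.9'; python3 -c "
from h import *
c=cam('wrist');save(c,'w11');np.savez('w11.npz',**c)
to((518.5,176.3,340,141.5))
im=np.clip(c['im'].astype(float)*1.6,0,255).astype(np.uint8)
cv2.imwrite('pics/zw11.png',cv2.resize(im,None,fx=1.5,fy=1.5)[:,:,::-1])"
```

```text
clock: 24.25
eef_pos: [552.4, 143.4, 359.5]
tool_rot: [-3.142, 0.0, 2.449]
force: [-0.7, -0.5, -0.9]
width: 17.5
clk 24.3 pos [552.3 143.5 359.4] rpy [-180.     0.   140.3] F [ 0.7 -0.  -0.6] T [ 0.   -0.01  0.  ] w 17.1 q [-0.44  0.4   0.2   1.56 -0.08  1.19  0.66]
(518.5, 176.3, 340, 141.5) -> [47.   3.6 19.4] [-0.   0.  -1.2] rows 0.8
```

View pics/zw11.png

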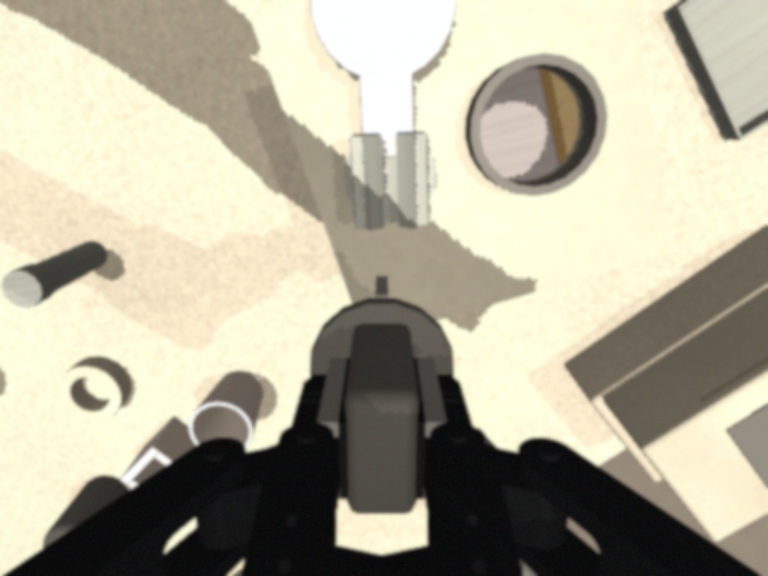

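Run:
```python
from h import *
c=np.load("w11.npz");P=cloud(c)
m=((P[...,2]>250)&(P[...,2]<263)).astype(np.uint8); m[:80]=0;m[158:]=0;m[:,:220]=0;m[:,300:]=0
k,l,st,ce=cv2.connectedComponentsWithStats(m)
cs=[]
for i in range(1,k):
    if st[i,4]<40: continue
    q=np.ascontiguousarray(P[l==i][:,:2],dtype=np.float32); r=cv2.minAreaRect(q); print(st[i],r,P[l==i][:,2].mean()); cs.append(r)
# slot via pixel: dark gap; blade patch
print("blade", [P[v,254].round(1) for v in range(184,198,2)])
b=(P[...,2]>285)&(P[...,2]<325); b[:180]=0;b[200:]=0;b[:,:245]=0;b[:,264:]=0
q=P[b]; print(b.sum(), np.argwhere(b).min(0),np.argwhere(b).max(0), q.mean(0), q.min(0),q.max(0))
# block/flange
f=(P[...,2]>345)&(P[...,2]<360); f[:198]=0;f[260:]=0;f[:,:205]=0;f[:,304:]=0
q=np.ascontiguousarray(P[f][:,:2],dtype=np.float32);print("flange",cv2.minEnclosingCircle(q),P[f][:,2].mean())
t=(P[...,2]>380)&(P[...,2]<405); t[:,:225]=0;t[:,285:]=0; t[:255]=0
q=np.ascontiguousarray(P[t][:,:2],dtype=np.float32);print("block",cv2.minAreaRect(q),P[t][:,2].mean())
```

```text
[ 264   89   22   64 1264] ((524.8555297851562, 186.00531005859375), (14.511201858520508, 44.17973327636719), 52.688209533691406) 253.62402020461565
[ 234   90   23   64 1259] ((511.7585144042969, 168.94007873535156), (14.511383056640625, 43.98596954345703), 52.59906768798828) 253.6313664519212
blade [array([563.3, 134.4, 203.9]), array([541.7, 152.4, 297.3]), array([541.8, 152.3, 300.7]), array([541.7, 152.3, 304.9]), array([541.5, 152.5, 309.3]), array([541.8, 152.3, 311.8]), array([541.5, 152.6, 316.6])]
111 [185 251] [198 258] [541.93360281 152.54796843 307.21700502] [540.22962773 150.54006964 294.19270182] [543.67417112 154.36333338 318.19926188]
flange ((552.0543823242188, 143.73423767089844), 23.817771911621094) 349.5065801862801
block ((552.8740844726562, 143.46353149414062), (23.26350212097168, 36.6906623840332), 51.05821990966797) 394.43052891293763
```

```bash
python3 -m jog '15 1.5 0 0 0 -2 -0.9; 35 3.2 0 0 0 -2 -0.9; 45 4.2 0 0 0 -2 -0.9; 47.7 4.4 10 0 0 -2 -0.9; 47.7 4.4 20 0 0 -2 -0.9; 47.7 4.4 24 0 0 -2 -0.9; 47.7 4.4 24 0 0 -2 -0.9; 47.7 4.4 24 0 0 -2 -0.9'; python3 -c "
from h import *
c=cam('wrist');save(c,'w12');np.savez('w12.npz',**c)
to((518.3,177.5,300,142.6))
im=np.clip(c['im'].astype(float)*1.6,0,255).astype(np.uint8)
cv2.imwrite('pics/zw12.png',cv2.resize(im[120:310,170:340],None,fx=3.5,fy=3,interpolation=cv2.INTER_CUBIC)[:,:,::-1])
P=cloud(c)
f=(P[...,2]>318)&(P[...,2]<335); f[:170]=0;f[260:]=0;f[:,:205]=0;f[:,304:]=0
q=np.ascontiguousarray(P[f][:,:2],dtype=np.float32);print('flange',cv2.minEnclosingCircle(q),P[f][:,2].mean())
t=(P[...,2]>360)&(P[...,2]<382); t[:,:225]=0;t[:,285:]=0; t[:255]=0
q=np.ascontiguousarray(P[t][:,:2],dtype=np.float32);print('block',cv2.minAreaRect(q),P[t][:,2].mean())
"
```

```text
clock: 25.3
eef_pos: [518.8, 177.2, 335.4]
tool_rot: [3.141, 0.0, 2.485]
force: [0.1, 0.2, -1.7]
width: 17.3
clk 25.35 pos [518.8 177.3 335.5] rpy [180.    0.  142.4] F [-0.4  0.1 -0.6] T [-0.01  0.02  0.  ] w 17.3 q [-0.5   0.38  0.18  1.66 -0.07  1.11  0.61]
(518.3, 177.5, 300, 142.6) -> [ 0.5 -0.1 35.5] [ 0.   0.  -0.2] rows 0.6
flange ((518.9046630859375, 177.49627685546875), 23.691213607788086) 325.18966605038145
block ((519.2788696289062, 177.49314880371094), (22.71759033203125, 36.671775817871094), 54.21037292480469) 370.54306339966826
```

View pics/zw12.png

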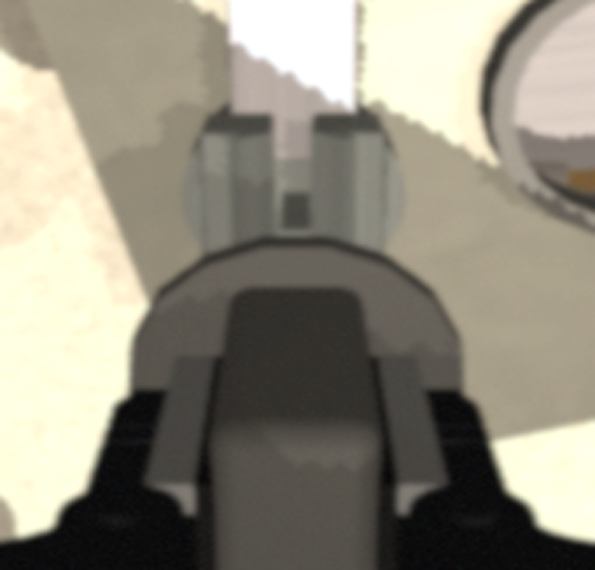

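```bash
python3 -m jog '0 0 8 0 0 0 -0.9; 0 0 16 0 0 0 -0.9; 0 0 24 0 0 0 -0.9; 0 0 24 0 0 0 -0.9'; python3 -m jog '0 0 5 0 0 0 -0.9; 0 0 9 0 0 0 -0.9; 0 0 9 0 0 0 -0.9; 0 0 9 0 0 0 -0.9';  python3 -c "
from h import *
to((518.3,177.5,300,142.6))"
```

```text
clock: 25.85
eef_pos: [517.9, 177.3, 310.3]
tool_rot: [-3.14, -0.001, 2.486]
force: [-0.3, -0.1, -0.4]
width: 17.4
clock: 26.35
eef_pos: [518.5, 177.5, 302.4]
tool_rot: [3.141, 0.0, 2.486]
force: [0.2, -0.1, -1.1]
width: 17.0
clk 26.35 pos [518.5 177.5 302.4] rpy [180.    0.  142.4] F [ 0.2 -0.1 -1.1] T [-0.02 -0.05  0.01] w 17.0 q [-0.5   0.41  0.17  1.71 -0.08  1.03  0.62]
(518.3, 177.5, 300, 142.6) -> [ 0.1 -0.1  2.4] [ 0.   0.  -0.2] rows 0.0
```

```bash
python3 -m jog '0 0 2 0 0 4 -0.9; 0 0 2 0 0 9 -0.9; 0 0 2 0 0 15 -0.9; 0 0 2 0 0 21 -0.9; 0 0 2 0 0 27 -0.9; 0 0 2 0 0 33 -0.9; 0 0 2 0 0 39 -0.9; 0 0 2 0 0 45 -0.9'; python3 -c "
from h import *
to((518.3,177.5,300,68))"; python3 -m jog '0 0 0 0 0 6 -0.9; 0 0 0 0 0 12 -0.9; 0 0 0 0 0 18 -0.9; 0 0 0 0 0 24 -0.9; 0 0 0 0 0 28 -0.9; 0 0 0 0 0 28 -0.9; 0 0 0 0 0 28 -0.9'; python3 -c "
from h import *
c=cam('wrist');save(c,'w13');np.savez('w13.npz',**c)
c=cam('top');save(c,'t13');np.savez('t13.npz',**c)
to((518.3,177.5,300,68))"
```

```text
clock: 27.35
eef_pos: [517.9, 176.9, 300.3]
tool_rot: [-3.14, 0.001, 1.697]
force: [-0.2, -0.6, -0.9]
width: 17.3
clk 27.35 pos [517.9 176.9 300.3] rpy [-179.9    0.    97.2] F [-0.2 -0.6 -0.9] T [-0.3   0.26  0.13] w 17.3 q [-0.63  0.43  0.37  1.72 -0.18  1.03 -0.07]
(518.3, 177.5, 300, 68) -> [0.6 0.4 0.3] [-0.1  0.1 29.2] rows 2.7
clock: 28.22
eef_pos: [517.8, 177.3, 300.2]
tool_rot: [-3.141, 0.001, 1.213]
force: [-2.6, -1.6, -0.5]
width: 17.1
clk 28.32 pos [517.8 177.3 300.2] rpy [-179.9    0.    69.5] F [-2.4 -1.2  0.4] T [-0.32  0.77 -0.03] w 17.0 q [-0.72  0.44  0.5   1.72 -0.24  1.04 -0.49]
(518.3, 177.5, 300, 68) -> [0.3 0.4 0.2] [-0.1  0.   1.5] rows 0.1
```

View pics/w13.png

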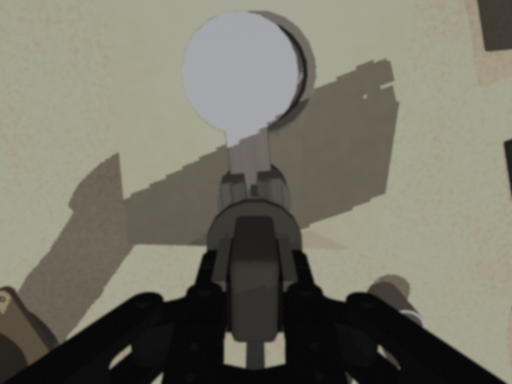

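```bash
python3 -m jog '0 0 0 0 0 2 -0.9; 0 0 0 0 0 4 -0.9; 0 0 0 0 0 6 -0.9; 0 0 0 0 0 6 -0.9'; python3 -c "
from h import *
to((518.3,177.5,300,68))"; python3 -m jog '0 0 0 0 0 1.5 -0.9; 0 0 0 0 0 3 -0.9; 0 0 0 0 0 3 -0.9'; python3 -c "
from h import *
c=cam('wrist');save(c,'w14');np.savez('w14.npz',**c)
to((518.3,177.5,300,68))
P=cloud(c)
m=(P[...,2]>229)&(P[...,2]<240); m[175:]=0
q=np.ascontiguousarray(P[m][:,:2],dtype=np.float32)
d=np.hypot(q[:,0]-518.4,q[:,1]-177.3); w=q[d>60]; print(cv2.minEnclosingCircle(w))"
```

```text
clock: 28.82
eef_pos: [517.9, 177.4, 300.2]
tool_rot: [-3.141, 0.001, 1.107]
force: [-4.1, -1.2, 0.1]
width: 17.6
clk 28.82 pos [517.9 177.4 300.2] rpy [-179.9    0.    63.4] F [-4.1 -1.2  0.1] T [-0.42  1.21  0.04] w 17.6 q [-0.74  0.45  0.53  1.72 -0.26  1.04 -0.58]
(518.3, 177.5, 300, 68) -> [0.2 0.3 0.2] [-0.1  0.  -4.6] rows 0.4
clock: 29.2
eef_pos: [517.9, 177.4, 300.2]
tool_rot: [-3.141, 0.001, 1.055]
force: [-4.7, -1.3, 0.9]
width: 17.0
clk 29.25 pos [517.9 177.4 300.2] rpy [-1.80e+02  1.00e-01  6.05e+01] F [-5.5 -2.7  0. ] T [-0.47  1.3   0.45] w 17.8 q [-0.74  0.45  0.54  1.72 -0.26  1.04 -0.63]
(518.3, 177.5, 300, 68) -> [0.3 0.3 0.2] [-0.   0.1 -7.5] rows 0.7
((548.1297607421875, 251.37571716308594), 33.94795608520508)
```

View pics/w14.png

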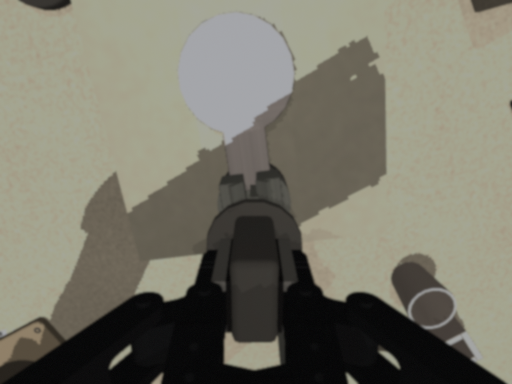

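```bash
python3 -m jog '0 0 0 0 0 2 -0.9; 0 0 0 0 0 2 -0.9'; python3 -m jog '0 0 0 0 0 -2 -0.9; 0 0 0 0 0 -4.5 -0.9; 0 0 0 0 0 -4.5 -0.9';python3 -c "
from h import *
to((518.3,177.5,300,64))"
```

```text
clock: 29.5
eef_pos: [517.9, 177.5, 300.2]
tool_rot: [-3.141, 0.002, 1.023]
force: [-4.3, -1.6, 2.2]
width: 17.6
clock: 29.88
eef_pos: [518.3, 177.8, 300.2]
tool_rot: [-3.141, -0.0, 1.098]
force: [-3.8, -0.7, 0.1]
width: 16.8
clk 29.88 pos [518.3 177.8 300.2] rpy [-180.    -0.    62.9] F [-3.8 -0.7  0.1] T [-0.13  1.17  0.04] w 16.8 q [-0.74  0.45  0.53  1.72 -0.26  1.04 -0.59]
(518.3, 177.5, 300, 64) -> [-0.2  0.1  0.2] [-0.  -0.  -1.1] rows 0.1
```

```bash
python3 -m jog '0 0 1.5 0 0 0 -0.9; 0 0 1.5 0 0 0 -0.3; 0 0 1.5 0 0 0 0.1; 0 0 1.5 0 0 0 0.1; 0 0 1.5 0 0 0 0.1; 0 0 -5 0 0 0 0.1; 0 0 -25 0 0 0 0.1; 0 0 -60 0 0 0 0.1'; python3 -m jog '0 0 -50 0 0 0 0.1; -60 0 -80 0 0 0 0.1; -110 0 -80 0 0 0 0.1; -110 0 -80 0 0 0 0.1; -110 0 -80 0 0 0 0.1'; python3 -c "
from h import *
c=cam('wrist');save(c,'w15');np.savez('w15.npz',**c)
P=cloud(c)
for n in ('side','top'):
  s=cam(n);save(s,n+'15');np.savez(n+'15.npz',**s)
to((518.3,177.5,300,64))
q=P[(P[...,2]>229)&(P[...,2]<240)]; d=np.hypot(q[:,0]-518.4,q[:,1]-177.3); w=np.ascontiguousarray(q[(d>60)&(d<130)][:,:2],dtype=np.float32); print(cv2.minEnclosingCircle(w))
from meas import blobs
blobs('top','top15.npz',250,640,-420,-50,12)
"
```

```text
clock: 30.88
eef_pos: [517.8, 177.3, 360.5]
tool_rot: [-3.14, 0.002, 1.098]
force: [0.2, -0.3, -0.5]
width: 46.9
clock: 31.5
eef_pos: [468.5, 80.1, 440.7]
tool_rot: [3.141, -0.002, 1.098]
force: [-0.0, 1.0, -0.1]
width: 47.1
clk 31.65 pos [468.7  80.8 439.9] rpy [-180.    0.   63.] F [0.5 0.3 0.3] T [-0.02 -0.04  0.06] w 47.0 q [-0.71  0.21  0.61  1.65 -0.13  1.32 -0.55]
(518.3, 177.5, 300, 64) -> [108.8   0.5 139.9] [-0.  0. -1.] rows 2.8
((0.0, 0.0), 0.0)
top px [318. 162.] 279 ztop 77.6 xy mid [ 612.5 -110.7] ext [55. 55.]
top px [393. 163.] 531 ztop 131.3 xy mid [ 612.4 -323.5] ext [26. 25.]
top px [351. 164.] 360 ztop 61.2 xy mid [ 615.7 -213.2] ext [48. 60.]
top px [353. 201.] 318 ztop 28.9 xy mid [ 513.4 -217.6] ext [64. 65.]
top px [392. 235.] 503 ztop 63.6 xy mid [ 415.9 -316.3] ext [53. 53.]
top px [322. 235.] 174 ztop 113.3 xy mid [ 411.  -113.8] ext [28. 31.]
```

View pics/w15.png

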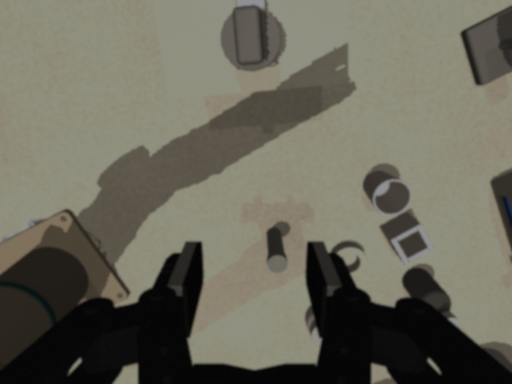

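View pics/side15.png

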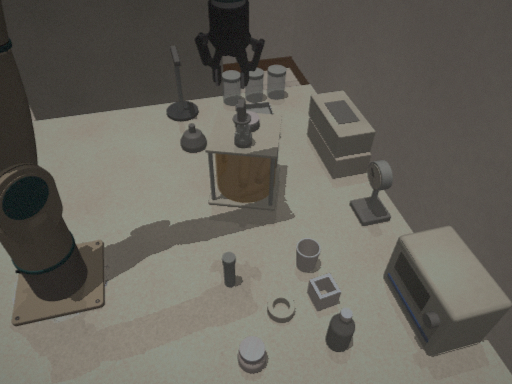

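Run:
```python
from meas import *
blobs('side','side15.npz',250,640,-420,-50,12)
for f in ("top15.npz","side15.npz"):
    c=np.load(f);P=cloud(c)
    m=(P[...,2]>227)&(P[...,2]<242)&(P[...,0]>490)&(P[...,0]<600)&(P[...,1]>205)&(P[...,1]<300)
    q=np.ascontiguousarray(P[m][:,:2],dtype=np.float32); print(f,m.sum(),cv2.minEnclosingCircle(q))
c=np.load("side15.npz");im=np.clip(c['im'].astype(float)*1.6,0,255).astype(np.uint8)[80:220,170:300]
cv2.imwrite('pics/zs15.png',cv2.resize(im,None,fx=4,fy=4)[:,:,::-1])
c=np.load("top15.npz");im=np.clip(c['im'].astype(float)*1.6,0,255).astype(np.uint8)[130:250,140:280]
cv2.imwrite('pics/zt15.png',cv2.resize(im,None,fx=4,fy=4)[:,:,::-1])
```

```text
side px [306. 253.] 625 ztop 74.3 xy mid [ 611.6 -109. ] ext [56. 63.]
side px [229. 267.] 371 ztop 110.4 xy mid [ 410.1 -113.9] ext [31. 33.]
side px [322. 291.] 681 ztop 58.7 xy mid [ 614.1 -213.3] ext [52. 61.]
side px [280. 306.] 454 ztop 26.5 xy mid [ 511.1 -218.8] ext [65. 67.]
side px [340. 329.] 902 ztop 128.8 xy mid [ 611.3 -324.1] ext [25. 27.]
side px [251. 354.] 833 ztop 61.5 xy mid [ 413.9 -317.3] ext [54. 54.]
top15.npz 0 ((0.0, 0.0), 0.0)
side15.npz 109 ((551.069580078125, 250.88995361328125), 33.70667266845703)
```

View pics/zs15.png

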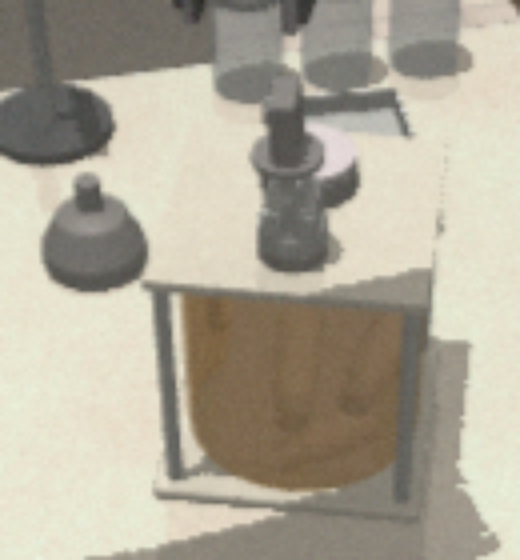

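View pics/zt15.png

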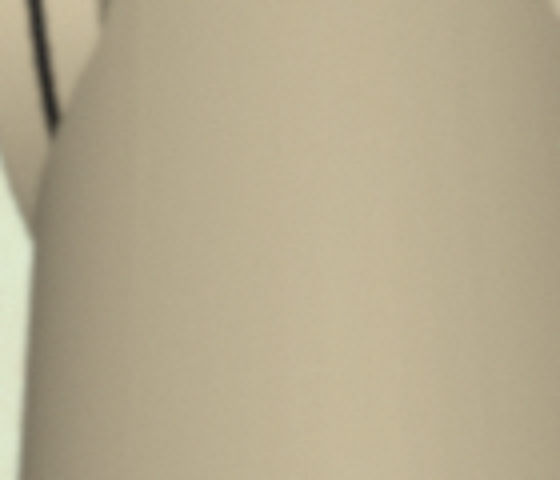

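```bash
python3 -m jog '-45 20 0 0 0 0 0.1; -90 40 0 0 0 0 0.1; -135 60 0 0 0 0 0.1; -170 90 0 0 0 0 0.1; -170 110 0 0 0 0 0.1;-170 110 0 0 0 0 0.1;-170 110 0 0 0 0 0.1'; python3 -c "
from h import *
s=cam('top');save(s,'top16');np.savez('top16.npz',**s)
P=cloud(s)
to((518.3,177.5,300,64))
m=(P[...,2]>227)&(P[...,2]<242)&(P[...,0]>490)&(P[...,0]<600)&(P[...,1]>205)&(P[...,1]<300)
q=np.ascontiguousarray(P[m][:,:2],dtype=np.float32); print(m.sum(),cv2.minEnclosingCircle(q))
im=np.clip(s['im'].astype(float)*1.6,0,255).astype(np.uint8)[130:250,140:280]
cv2.imwrite('pics/zt16.png',cv2.resize(im,None,fx=4,fy=4)[:,:,::-1])
"
```

```text
clock: 32.52
eef_pos: [488.8, -120.9, 439.7]
tool_rot: [-3.14, 0.001, 1.1]
force: [0.0, 0.7, 0.6]
width: 47.1
clk 32.58 pos [ 488.7 -120.8  440. ] rpy [-179.9    0.    63. ] F [-0.2  0.1 -0.3] T [-0.03  0.02  0.01] w 47.1 q [-0.33  0.29  0.71  1.58 -0.19  1.35 -0.07]
(518.3, 177.5, 300, 64) -> [ 279.3 -108.8  140. ] [-0.1  0.  -1. ] rows 5.3
758 ((543.8113403320312, 244.67691040039062), 41.68519973754883)
```

View pics/zt16.png

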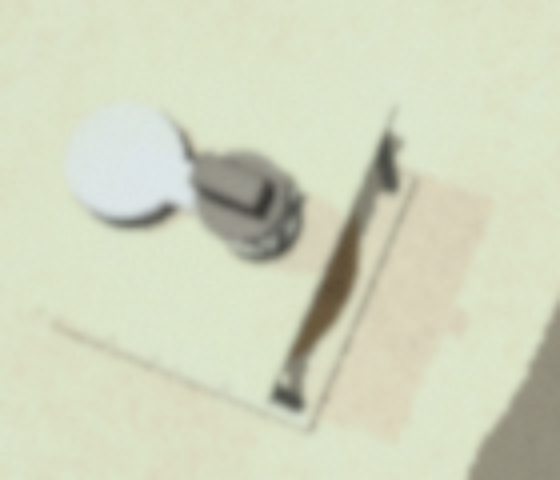

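Run:
```python
from h import *
P=cloud(np.load("top16.npz")); n=np.array([548.2-518.4,250.8-177.2]); n/=np.linalg.norm(n)
m=(P[...,2]>229)&(P[...,2]<241)
d=P[...,:2]-np.array([518.4,177.2]); r=d@n; m&=(r>62)&(np.hypot(d[...,0],d[...,1])<125)
q=np.ascontiguousarray(P[m][:,:2],dtype=np.float32); cc=cv2.minEnclosingCircle(q); print(cc, np.degrees(np.arctan2(*(np.array(cc[0])-[518.4,177.2])[::-1])), np.degrees(np.arctan2(n[1],n[0])))
ctrl.finish_job()
```

```text
((548.9625244140625, 251.65646362304688), 33.9248161315918) 67.68307083774485 67.95740296932397
the job is handed in; nothing more can be done
```

I fed all three vials through the neck one at a time (a, then c, then b). I then took the key from its stand, set its blade in the cam slot and turned it clockwise until it met the hard stop. I left the key standing in the slot and handed the job in at about 32.6 s.

Last checks:
- **Vials:** after the last drop, the side view shows all three lying in the amber jar. No vials are left in the table area.
- **Cover:** in the last top view the wing's centre is at (549.0, 251.7), against the mouth at about (548, 251). It points within about 0.3° of the closed direction. The torque at the wrist rose to 0.45 N m as it met the stop.
- **Other things:** the pot, tape roll, torch, cup and flask stayed where they were, within measuring error. The cup and flask first read about 10 mm and 2 mm off in x; the early arm shadow or view limits had clipped them. A wrist view before the key was taken agrees with the final cup position.
- **Forces:** no wrist force I read was over about 8 N.

Two checks failed at first. In the first views after letting go of the key, the wing fit had no points because the arm blocked the top view and the wing was outside the wrist camera's usable area. The first wing fit after I moved the arm clear also took in part of the cover's arm, so I narrowed it; the cover figures above are from that fit.

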